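Draw the filter slide from the test block and seat it on the inspection stand

TASK

Draw the filter slide by its red fin straight out of the slot in the blue test block, keeping it level so that it does not bind and without forcing it, and carry it level to the inspection stand. Lower it, do not drop it, so that its large hole goes over the stand's large pin and its small hole over the small pin, let it lie flat there and let go. Leave the other things on the counter where they are.

Things in the scene. Friction and masses are not known exactly. Their poses are not given: they have to be found in the camera images.
- slide: Filter slide, loose, 0.25 to 0.5 kg: aluminium plate 60 (x) x 170 (y) x 10 (z) mm with a brass filter disc and an upright red fin near its +y end. Origin: centre of the plate's underside; y along the plate to the fin end, z up. At the start 85 to 107 mm of its -y end lies in the block's slot, on the slot floor, in line with it. Mass centre about 42 mm from the fin's centre towards the plate's middle.
- slide_fin (a point): Grip point inside the red fin, at x 0, y +55, z +42 mm from the slide's origin (32 mm above the plate's top, 18 mm below the fin's top). The fin is 14 mm thick (x), 34 mm long (y), and 50 mm high on the plate's top. Axes as the slide's.
- slide_big_hole (a point): Centre, at the plate's underside, of the slide's large through-hole: 20 mm diameter, at x 0, y -62 mm from the slide's origin.
- slide_small_hole (a point): Centre, at the plate's underside, of the slide's small through-hole: 14 mm diameter, at x 0, y +18 mm.
- block: Fixed blue filter test block 100 (x) x 120 (y) x 88 mm, with a column on it carrying an overhead beam. Origin: centre of its underside on the counter; z up. A level slot 63 mm wide (x), 13 mm high (z 50 to 63), runs along y from a stop at y -52 to its mouth in the +y face (y +60): the slide comes out along +y. The slot floor goes on 18 mm past the mouth as a lip 70 mm wide.
- beam_end (a point): Middle of the lower edge of the overhead beam's free end: block x 0, y +110, z 205 mm. The beam is 44 mm wide, 28 mm high, and hangs over the fin, which starts centred at block y 90 to 110: a vertical gripper hits it. One leaning 35 to 50 degrees from vertical towards the block's +y (fingers pointing down and to -y), closing along x, clears it. Gauge on the beam's back: up to z 313.
- stand: Fixed inspection stand: grey base 110 (x) x 200 (y) x 12 mm under a black seat 76 x 182 mm whose flat top is at z 30 mm. Origin: centre of its underside on the counter; z up. Two upright steel pins on its centre line. A seated slide has the same axes as the stand (fin to +y) and its origin 30 mm above the stand's.
- stand_big_pin (a point): Foot, on the seat, of the large pin: 16 mm diameter, 16 mm high (straight for 10, then tapering), at x 0, y -62 mm from the stand's origin.
- stand_small_pin (a point): Foot, on the seat, of the small pin: 10 mm diameter, 16 mm high (straight for 10, then tapering), at x 0, y +18 mm.
- valve: Bystander: brass cylinder valve with a green handwheel, lying, about 105 mm long along its x and 75 mm wide (its outlet points to -y), 55 mm high, loose. Origin on the counter under the foot end of the valve.
- regulator: Bystander: blue regulator, 76 mm diameter, 120 mm over its brass ports (along x), 88 mm high, standing loose. Origin: centre of its underside.
- gauge_housing: Bystander: scratched aluminium gauge housing, a disc of 100 mm diameter, 41 mm high, with a brass stem on its -y side (25 mm), lying loose. Origin: centre of its underside.
- bushing0: Bystander: black nylon bushing, 60 mm diameter, 45 mm high, standing loose. Origin: centre of its underside.
- bushing1: Bystander: a second black nylon bushing like the first.
- wrench: Bystander: steel wrench 180 mm long, lying flat on the counter along its x, loose.
- tray: Bystander: empty yellow tray 120 x 160 x 40 mm, loose. Origin: centre of its underside.
Mind the look-alikes: they are no part of the job. Of the things that look like the stand, take the one that is farthest to the robot's right at the start.

How it is judged:
On the way:
1. the slide is drawn out: its inner end is clear of the slot's mouth, level, lifted no more than 30 mm, still in line with the slot (y of slide in the frame of block above 0.146 m and z of slide in the frame of block between 0.035 and 0.08 m and angle between slide's own z axis and vertical below 0.15 rad and angle between the y axis of slide and the y axis of block, either way round below 0.2 rad), for 0.04 s.
At the end, for the whole second after the job is handed in: The slide lies flat on the stand's seat: its large hole over the large pin and small hole over the small pin (each within 5 mm of its pin's axis), underside within 3 mm of the seat at both holes, tilted less than 0.05 rad, at rest and released (horizontal distance between slide_big_hole and stand_big_pin below 0.005 m and horizontal distance between slide_small_hole and stand_small_pin below 0.005 m and z of each of slide_big_hole, slide_small_hole in the frame of stand below 0.033 m and angle between slide's own z axis and vertical below 0.05 rad and linear speed of slide below 0.02 m/s); the robot touches nothing.
It fails at once if the slide is jammed in the slot: over 80 N between slide and block (contact force between slide and block above 80 N).
It fails at once if the slide is tilted more than 0.25 rad from level at any time (angle between slide's own z axis and vertical above 0.25 rad).
It fails at once if the slide is dropped: falls faster than 0.45 m/s with no finger on it (contact force between the fingers and slide below 0.05 N and linear speed of slide above 0.45 m/s).
It fails at once if a bystander is moved more than 20 mm (distance of any of valve, regulator, gauge_housing, bushing0, bushing1, wrench, tray from where it was at the start of the episode above 0.02 m).
It also fails if it takes over 45 s, if anything falls off the work surface, if the arm or the gripper's body presses on something with over 40 N, if the wrist force passes 120 N, or if a joint passes its speed limit or range.

ROBOT

A 6-joint arm with a two-finger parallel gripper is mounted at the origin on the work surface. World frame = base frame: x ahead of the robot, y to its left, z up, the work surface at z = 0. Lengths are in m, angles in rad, forces in N, time in s.
With the tool pointing down it reaches from about 0.15 to 0.775 m from the base axis. Payload 6.1 kg.
Tool frame: the origin (TCP) lies midway between the tips of the shut fingers; the grasp point (between the pads) lies 19 mm behind it; y points along the fingers, z is the direction in which the jaws open and shut, and the axes are right-handed (so a half turn about y gives the same grasp; the last joint's range is limited). The gripper opens to 85 mm and grips with 20 to 120 N. Pads are 22 mm wide; open, the fingers measure 114 mm over their backs; the gripper's body (76 mm by 85 mm) begins 54 mm behind the grasp point. The pads swing forward as they close: fully open they stand 13 mm farther back than shut.
Start: joints at [-1.183, 0.126, -0.04, 1.405, 0, 1.571], TCP at [0.199, -0.486, 0.231] pointing down, gripper open.
Joint ranges: [-2.72, 2.72], [-0.95, 1.95], [-1.27, 1.35], [-1.78, 2.02], [-1.46, 1.47], [-3.14, 3.14]. Speed limits (rad/s): [2.39, 2.39, 3.01, 3.14, 3.14, 3.14].

INTERFACE

Orientations are given as a 3x3 rotation matrix whose columns are the frame's x, y, z axes.
In Python, from station import r gives the robot as it stands. The module is installed in compiled form; this text tells all that it offers.
- The arm moves only by the tool step_arm, never from a script. Its argument "commands" is one flat list of numbers, 5 for each row, row after row: the finger opening in m, from 0 to 0.0854, then the shift along the tool's x, y, z in m, then the turn about the tool's y in rad. A call has 1 to 5 rows; each row shifts and turns the commanded pose from where the row before left it, along the tool's axes as they then stand; what a row does not reach is not made up. A row lasts 1/10 s, in which the tool goes at most 50 mm and 8.59 degrees, less where a joint would pass 70% of its speed; a pose out of reach is approached as far as the arm can. A call is refused whole if a number of a shift passes 0.05 or a number of a turn 0.15, either way. A call with a gripper value outside its range is refused whole. The fingers move at their own pace and stop on an object; the grip force is fixed at half the most. Time passes only in rows, so rows that do not move let the fingers close. It gives the time, the measured TCP pose, the force and the opening at its end, in the units of the state.
- r.read_state(): the state, without advancing time (a new reading comes with each control period).
- r.snapshot(name): name is "side" or "top"; returns the picture (420x560x3 uint8, blue, green, red); there is no depth.
- r.camera_info(name): a dict with "fx", "fy", "cx", "cy" (pixels), "R" (3x3) and "t" (3): a world point X has camera coordinates R X + t. Camera axes: x right, y down, z forward; pixel columns grow to the right and rows downward; lengths in m; the calibration is good to about 2 mm. A picture is of the moment at which its call begins. camera_info takes no time and is no camera call.
- r.hand_in(): hands the job in, once; it reports no verdict.
Trained networks look in the newest picture that a camera, given by its name, has taken for a name from the list of things; names that differ only in an ending like _2 or _b are one class to them, and where a whole thing is asked for, a point or a joint stands for the part that bears it (a point fixed in the world has none). Each returns a list of dicts, best first, with "conf" (0 to 1); they miss things now and then, are a little off and sometimes report something else, mostly with a low value. They report only what shows in the picture. A call takes as long as a camera call. They do not tell look-alikes from the thing itself.
- r.silhouettes(camera, thing): "pixels" (420x560 bool, what is visible of it) and "bbox" ([centre column, centre row, width, height] in pixels, round what is visible of it).
- r.landmark_of(camera, thing): "uv" ([column, row] in pixels: a listed point, or the origin of a listed thing).
The state is a dict: "t": time; "qpos": joint angles; "qvel": joint speeds; "joint_efforts": joint torques, N m; "ee_pos": TCP position; "tcp_rot": TCP orientation; "wrist_force": force on the tool from outside, world axes, zero at the start; "torque": the same for the moment, N m; "opening": finger opening in m.
Only numpy, scipy, OpenCV 4.12 (cv2) and the standard library are available. Lean on these libraries where they do the work, as an engineer would, in place of code of your own. Each camera call takes 0.05 s, during which the arm holds its last target. There are 200 camera calls.

## Working session

There is one attempt and no reset: what is moved stays moved. The work goes in short steps, Python scripts to look and compute and a tool call to move; the robot and the scene stay as the last step left them, time stands still between calls to the robot, and variables do not carry over. Pictures are saved under pics/ and viewed, about 8 in all and at most 12, crops included, and the job is handed in when it is done.

Besides the shell and the picture viewer there is one more tool, called after "Emit:" as name(argument=value, ...) on one line, values as JSON. step_arm: Moves the arm, as the interface text tells. Its arguments: {"type":"object","properties":{"commands":{"type":"array"}},"required":["commands"]}

```bash
mkdir -p pics
cat > look.py <<'E'
import cv2,numpy as np
from station import r
def snap(c,n):
    im=np.array(r.snapshot(c)); cv2.imwrite(f'pics/{n}.png',im); return im
E
python3 - <<'E'
from look import *
for c in ('side','top'):
    snap(c,c+'0'); i=r.camera_info(c); R=np.array(i['R']); print(c,i['fx'],i['fy'],i['cx'],i['cy'],(-R.T@np.array(i['t'])).round(3),R.round(3).tolist())
    for n in ['slide','slide_fin','slide_big_hole','slide_small_hole','block','beam_end','stand','stand_big_pin','stand_small_pin']:
        print(n,[(np.round(d['uv'],1).tolist(),round(d['conf'],2)) for d in r.landmark_of(c,n)])
print(r.read_state())
E
python3 -c "
import cv2,numpy as np
"
```

```text
side 380.56481837074534 380.56481837074534 278.6908136610725 211.12407455686065 [0.477 0.965 0.87 ] [[-0.998, -0.061, 0.014], [-0.05, 0.64, -0.767], [0.037, -0.766, -0.641]]
slide [([268.9, 184.9], 0.69)]
slide_fin []
slide_big_hole []
slide_small_hole [([274.7, 186.5], 0.67)]
block [([270.0, 187.9], 0.65)]
beam_end [([270.0, 160.4], 0.57)]
stand [([386.5, 323.9], 0.94), ([265.9, 265.7], 0.88), ([287.6, 348.4], 0.81), ([320.7, 225.4], 0.54)]
stand_big_pin [([393.0, 299.4], 0.92), ([290.4, 320.9], 0.91), ([271.4, 246.7], 0.78), ([262.3, 265.1], 0.65)]
stand_small_pin [([263.7, 267.2], 0.91), ([290.2, 349.9], 0.89), ([388.2, 322.0], 0.68)]
top 441.79660849636434 441.79660849636434 281.51251959592696 208.76962878450368 [0.419 0.084 1.408] [[0.014, -1.0, 0.017], [-0.997, -0.016, -0.079], [0.079, -0.016, -0.997]]
slide [([357.8, 197.9], 0.71)]
slide_fin [([340.8, 193.9], 0.68)]
slide_big_hole [([239.0, 197.8], 0.42)]
slide_small_hole [([352.6, 195.6], 0.59), ([200.5, 142.9], 0.21)]
block [([366.8, 198.8], 0.88)]
beam_end [([342.5, 195.0], 0.9)]
stand [([184.8, 306.7], 0.82), ([242.5, 198.
[... 287 characters left out ...]
 1.40539347e+00,
       -1.42826680e-05,  1.57080536e+00]), 'qvel': array([ 0.00184823,  0.00156663,  0.0001107 ,  0.00085957,  0.00056208,
       -0.00078145]), 'joint_efforts': array([-2.73528261e-03, -4.35713875e+01,  3.53096080e+01,  1.11609908e-03,
       -4.22908829e-05,  3.54127032e-06]), 'ee_pos': array([ 0.1985221 , -0.48599666,  0.23130766]), 'tcp_rot': array([[-9.25743936e-01, -3.13897005e-06,  3.78150983e-01],
       [-3.78150982e-01, -3.00846628e-05, -9.25743935e-01],
       [ 1.42824273e-05, -1.00000000e+00,  2.66636895e-05]]), 'wrist_force': array([ 1.2958347 , -0.74597348,  0.48662299]), 'torque': array([-0.03546002, -0.04900403,  0.02749475]), 'opening': 0.08507580467616781}
```

View pics/side0.png

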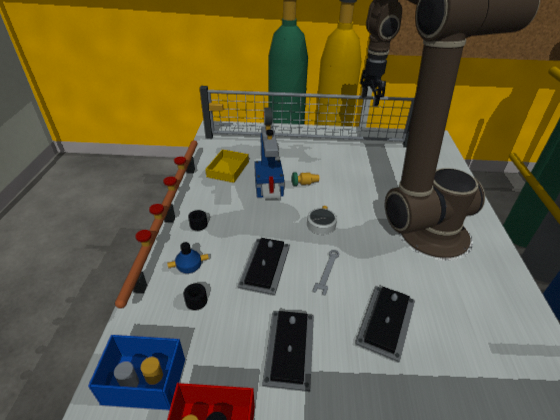

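View pics/top0.png

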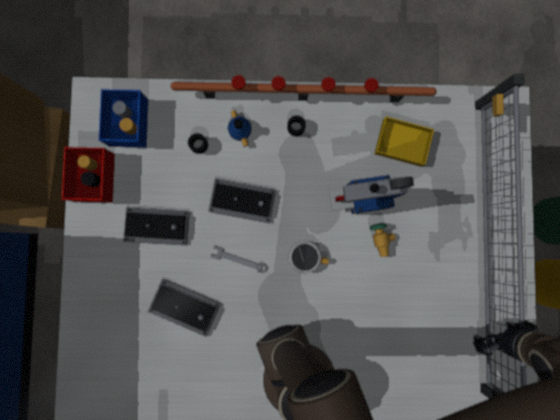

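```bash
cat >> look.py <<'E'
def ray(c,uv,z):
    i=r.camera_info(c);R=np.array(i['R']);t=np.array(i['t']);o=-R.T@t
    d=R.T@np.array([(uv[0]-i['cx'])/i['fx'],(uv[1]-i['cy'])/i['fy'],1]);return (o+d*(z-o[2])/d[2])
def proj(c,X):
    i=r.camera_info(c);p=np.array(i['R'])@np.array(X)+np.array(i['t']);return np.array([i['fx']*p[0]/p[2]+i['cx'],i['fy']*p[1]/p[2]+i['cy']])
E
python3 - <<'E'
from look import *
P=lambda n,c,uv,z:print(n,c,ray(c,uv,z).round(4))
P('fin','top',(340.8,193.9),.092);P('beam','top',(342.5,195),.205);P('beam','side',(270,160.4),.205)
P('block','top',(366.8,198.8),0);P('block','side',(270,187.9),0)
P('slide','top',(357.8,197.9),.05);P('slide','side',(268.9,184.9),.05)
P('small','top',(352.6,195.6),.05);P('small','side',(274.7,186.5),.05)
P('A big','top',(264.8,203.1),.03);P('A big','side',(271.4,246.7),.03)
P('A small','top',(234.8,197.4),.03);P('A small','side',(263.7,267.2),.03)
P('A','top',(242.5,198),0);P('A','side',(265.9,265.7),0)
for n,z in (('B',(155.3,224.1)),('C',(184.8,306.7))):P(n,'top',z,0)
# seat minAreaRect, and beam/block silhouettes
for c in ('top','side'):
  im=cv2.imread(f'pics/{c}0.png')
  for d in r.silhouettes(c,'stand'):
    m=np.array(d['pixels']).astype(np.uint8);dark=((im.max(2)<60)&(cv2.dilate(m,np.ones((3,3)))>0)).astype(np.uint8)
    ys,xs=np.nonzero(m)
    q=np.array([ray(c,(u,v),.03)[:2] for v,u in zip(*np.nonzero(dark))],np.float32)
    if len(q)<10: continue
    q2=np.array([ray(c,(u,v),.012)[:2] for v,u in zip(ys,xs)],np.float32)
    print(c,d['conf'],np.round(d['bbox']),cv2.minAreaRect(q),cv2.minAreaRect(q2))
a=cv2.imread('pics/top0.png');b=cv2.imread('pics/side0.png')
l=cv2.resize(a[150:250,190:430],None,fx=3.3,fy=3.3,interpolation=cv2.INTER_CUBIC);k=cv2.resize(b[90:290,225:335],None,fx=2.9,fy=2.9,interpolation=cv2.INTER_CUBIC)
cv2.imwrite('pics/cropA.png',l);
k=cv2.resize(b[90:290,190:360],None,fx=3,fy=3,interpolation=cv2.INTER_CUBIC);cv2.imwrite('pics/cropS.png',k)
E
```

```text
fin top [ 0.5706 -0.1145  0.092 ]
beam top [ 0.5546 -0.1021  0.205 ]
beam side [ 0.5597 -0.0833  0.205 ]
block top [ 0.5667 -0.2122  0.    ]
block side [ 0.5697 -0.2109  0.    ]
slide top [ 0.5638 -0.1737  0.05  ]
slide side [ 0.5699 -0.1615  0.05  ]
small top [ 0.5707 -0.1575  0.05  ]
small side [ 0.548  -0.1533  0.05  ]
A big top [0.5449 0.1145 0.03  ]
A big side [0.5383 0.1343 0.03  ]
A small top [0.5613 0.2087 0.03  ]
A small side [0.5544 0.2198 0.03  ]
A top [0.5629 0.1868 0.    ]
A side [0.5511 0.1867 0.    ]
B top [0.4753 0.4613 0.    ]
C top [0.218  0.3599 0.    ]Traceback (most recent call last):
  File "<stdin>", line 19, in <module>
  File "look.py", line 6, in ray
    i=r.camera_info(c);R=np.array(i['R']);t=np.array(i['t']);o=-R.T@t
ValueError: time passes only in moves, steps and waits
```

```bash
sed -i "s/r.camera_info(c)/CI(c)/; s/^def snap/import functools\n@functools.lru_cache\ndef CI(c): return r.camera_info(c)\ndef snap/" look.py
cat > m.py <<'E'
from look import *
for c in ('top','side'):
  im=cv2.imread(f'pics/{c}0.png')
  for d in r.silhouettes(c,'stand'):
    m=np.array(d['pixels']).astype(np.uint8);dark=((im.max(2)<60)&(cv2.dilate(m,np.ones((3,3)))>0)).astype(np.uint8)
    q=np.array([ray(c,(u,v),.03)[:2] for v,u in zip(*np.nonzero(dark))],np.float32)
    if len(q)<10: continue
    q2=np.array([ray(c,(u,v),.012)[:2] for v,u in zip(*np.nonzero(m))],np.float32)
    print(c,round(d['conf'],2),np.round(d['bbox']),[np.round(x,4).tolist() for x in cv2.minAreaRect(q)],[np.round(x,4).tolist() for x in cv2.minAreaRect(q2)])
a=cv2.imread('pics/top0.png');b=cv2.imread('pics/side0.png')
cv2.imwrite('pics/cropA.png',cv2.resize(a[150:250,190:430],None,fx=3.3,fy=3.3,interpolation=cv2.INTER_CUBIC))
cv2.imwrite('pics/cropS.png',cv2.resize(b[90:290,190:360],None,fx=3,fy=3,interpolation=cv2.INTER_CUBIC))
E
python3 m.py
```

```text
top 0.74 [243. 200.  68.  51.] [[0.5531, 0.1843], [0.19, 0.0966], 80.3742] [[0.5553, 0.1882], [0.2052, 0.1163], 80.8622]
top 0.74 [154. 226.  66.  39.] [[0.4666, 0.4492], [0.1941, 0.1], 87.6884] [[0.4703, 0.4556], [0.2025, 0.1155], 87.3683]
top 0.64 [186. 309.  75.  61.] [[0.2227, 0.3539], [0.1914, 0.1009], 67.2505] [[0.2188, 0.361], [0.2025, 0.1131], 67.9011]
side 0.93 [263. 269.  49.  54.] [[0.5526, 0.1984], [0.1952, 0.0968], 80.1554] [[0.5537, 0.1893], [0.2129, 0.1109], 79.9588]
side 0.88 [385. 325.  56.  74.] [[0.2208, 0.3685], [0.1947, 0.0986], 67.9033] [[0.2175, 0.3636], [0.2116, 0.1111], 67.8404]
side 0.76 [288. 350.  47.  81.] [[0.467, 0.4686], [0.2007, 0.101], 87.3364] [[0.469, 0.4591], [0.2061, 0.1092], 87.1711]
```

View pics/cropA.png

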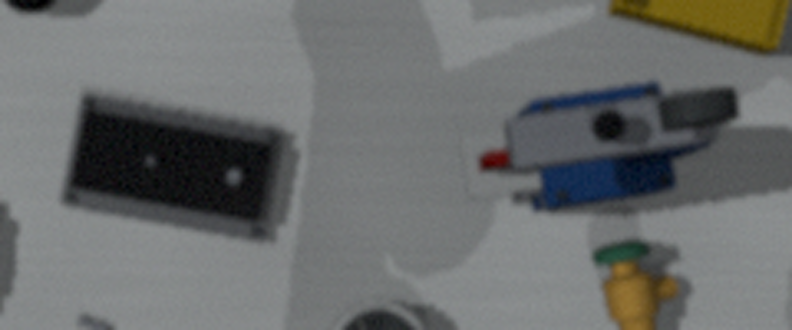

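View pics/cropS.png

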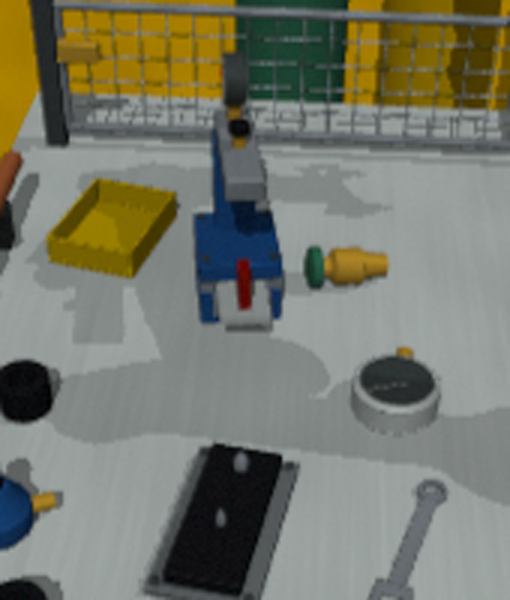

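Three stand look-alikes appear in the top picture: A (243,199), B (155,226) and C (186,307). A lies farthest to the robot's right (y≈0.19, against 0.46 and 0.36), and the crop shows its two pins at about (261,204) and (235,198). So A is the target. The block is at (367,199), with the red fin at (340,198).

The moves can't lean the tool directly, so I'll test what the arm does at the edge of its reach, clear of everything.

Emit:
step_arm(commands=[0.085,0.034,-0.035,-0.006,-0.13,0.085,0.03,-0.035,0.006,-0.13,0.085,0.03,-0.035,0.01,-0.13,0.085,0.028,-0.035,0.015,-0.13,0.085,0,-0.04,0,-0.13])

```text
t: 1.65
ee_pos: [0.1128, -0.5721, 0.4103]
tcp_rot: [[-0.506, -0.001, 0.863], [-0.863, 0.002, -0.506], [-0.001, -1.0, -0.002]]
wrist_force: [0.4, 0.5, 0.5]
opening: 0.0853
```

Emit:
step_arm(commands=[0.085,0,0,0,-0.15,0.085,0,0,0,-0.15,0.085,0,0,0,-0.15,0.085,0,0,0,-0.15,0.085,0,0,0,-0.15])

```text
t: 2.15
ee_pos: [0.1143, -0.5699, 0.4112]
tcp_rot: [[0.221, -0.0, 0.975], [-0.975, 0.0, 0.221], [-0.0, -1.0, -0.0]]
wrist_force: [0.2, 0.6, -0.3]
opening: 0.0847
```

```bash
python3 -c "
from look import *
s=r.read_state();print(s['t'],s['qpos'].round(3),s['ee_pos'].round(3),s['tcp_rot'].round(3))"
```

```text
2.15 [-1.373  0.333  0.632  1.87  -0.    -0.025] [ 0.114 -0.57   0.411] [[ 0.221 -0.     0.975]
 [-0.975  0.     0.221]
 [-0.    -1.    -0.   ]]
```

Emit:
step_arm(commands=[0.085,0,-0.05,0,0,0.085,0,-0.05,0,0,0.085,0,-0.05,0,0,0.085,0,-0.05,0,0,0.085,0,-0.05,0,0])

```text
t: 2.65
ee_pos: [0.1045, -0.5208, 0.5389]
tcp_rot: [[0.213, 0.03, 0.977], [-0.965, -0.147, 0.215], [0.15, -0.989, -0.003]]
wrist_force: [0.9, -0.4, -0.1]
opening: 0.0852
```

```bash
python3 -c "
from look import *
s=r.read_state();print(s['t'],s['qpos'].round(3),s['ee_pos'].round(3),s['tcp_rot'].round(3))"
```

```text
2.65 [-1.373  0.261  0.861  2.02   0.    -0.019] [ 0.105 -0.521  0.539] [[ 0.213  0.03   0.977]
 [-0.965 -0.147  0.215]
 [ 0.15  -0.989 -0.003]]
```

```bash
cat > fit.py <<'E'
from look import *
from scipy.optimize import minimize
M={}
for c in ('top','side'):
    im=cv2.imread(f'pics/{c}0.png').astype(int); b,g,rr=im[...,0],im[...,1],im[...,2]
    blue=(b>rr+25)&(b>g+10)
    box=np.zeros_like(blue); 
    if c=='top': box[165:220,335:415]=1
    else: box[160:205,245:295]=1
    M[c]=(blue&box)
    print(c,M[c].sum())
def hull(c,p,z0=0,S=4):
    x,y,a=p;ux=np.array([np.cos(a),np.sin(a),0]);uy=np.array([-np.sin(a),np.cos(a),0])
    pts=np.array([proj(c,np.array([x,y,z])+sx*.05*ux+sy*.06*uy) for sx in(-1,1) for sy in(-1,1) for z in(z0,.088)],np.float32)
    h=cv2.convexHull(pts);m=np.zeros((420*S,560*S),np.uint8)
    cv2.fillConvexPoly(m,np.round(((h+.5)*S-.5)*16).astype(np.int32),1,shift=4)
    return cv2.resize(m.astype(np.float32),(560,420),interpolation=cv2.INTER_AREA)
def cost(p):
    k=0
    for c in M:
        h=hull(c,p);b=M[c]; k+=(b*(1-h)).sum()+.5*(h*(1-b)).sum()
    return k
best=None
for a in (.05,.12,.19):
    s=minimize(cost,[.568,-.2115,a],method='Nelder-Mead',options=dict(initial_simplex=[[.568,-.2115,a],[.576,-.2115,a],[.568,-.203,a],[.568,-.2115,a+.06]]))
    print(s.x.round(4),s.fun)
E
python3 fit.py
```

```text
top 541
side 666
[ 0.5752 -0.2144  0.1566] 695.84375
[ 0.5751 -0.2153  0.1554] 696.65625
[ 0.5753 -0.2141  0.1566] 696.15625
```

Emit:
step_arm(commands=[0.085,0,0,-0.02,0.04,0.085,0,0,-0.02,0.03,0.085,0.01,-0.048,0,0,0.085,0.012,-0.048,0,0,0.085,0.014,-0.047,0,0])

```text
t: 3.15
ee_pos: [0.0644, -0.5165, 0.5894]
tcp_rot: [[0.141, 0.043, 0.989], [-0.955, -0.257, 0.147], [0.261, -0.965, 0.004]]
wrist_force: [1.2, -0.0, 1.0]
opening: 0.0851
```

Emit:
step_arm(commands=[0.085,0.016,-0.047,0,0,0.085,0.018,-0.046,0,0,0.085,0.02,-0.045,0,0,0.085,0.022,-0.044,0,0,0.085,0.024,-0.043,0,0])

```text
t: 3.65
ee_pos: [0.0645, -0.5081, 0.6681]
tcp_rot: [[0.131, 0.063, 0.989], [-0.891, -0.429, 0.145], [0.434, -0.901, 0.0]]
wrist_force: [-0.6, 0.1, -0.0]
opening: 0.0846
```

```bash
cat > st.py <<'E'
from look import *
s=r.read_state();R=s['tcp_rot'];print(round(s['t'],2),s['qpos'].round(3),s['ee_pos'].round(4));print(R.round(3))
y=R[:,1];z=R[:,2];print('lean',np.degrees(np.arccos(-y[2])).round(2),'az',np.degrees(np.arctan2(y[1],y[0])).round(2),'z az',np.degrees(np.arctan2(z[1],z[0])).round(2),'open',s['opening'],s['wrist_force'].round(1))
E
python3 st.py
```

```text
3.65 [-1.451  0.191  1.09   2.02   0.012 -0.024] [ 0.0645 -0.5081  0.6681]
[[ 0.131  0.063  0.989]
 [-0.891 -0.429  0.145]
 [ 0.434 -0.901  0.   ]]
lean 25.7 az -81.6 z az 8.37 open 0.08463344446487713 [-0.6  0.1 -0. ]
```

Emit:
step_arm(commands=[0.085,0.026,-0.042,0,0,0.085,0.027,-0.042,0,0,0.085,0.028,-0.041,0,0,0.085,0.029,-0.04,0,0,0.085,0.03,-0.039,0,0])

```text
t: 4.15
ee_pos: [0.065, -0.4981, 0.7439]
tcp_rot: [[0.117, 0.083, 0.99], [-0.798, -0.586, 0.144], [0.592, -0.806, -0.003]]
wrist_force: [0.5, -0.5, -1.0]
opening: 0.0852
```

Emit:
step_arm(commands=[0.085,0.031,-0.039,0,0,0.085,0.031,-0.038,0,0])

```text
t: 4.35
ee_pos: [0.0644, -0.489, 0.773]
tcp_rot: [[0.111, 0.09, 0.99], [-0.754, -0.641, 0.143], [0.648, -0.762, -0.003]]
wrist_force: [-0.0, 0.6, 0.5]
opening: 0.0847
```

```bash
python3 st.py
python3 - <<'E'
from look import *
for c,bx in (('top',(150,230,320,420)),('side',(150,215,250,300))):
    im=cv2.imread(f'pics/{c}0.png').astype(int); m=(im[...,2]>im[...,1]+50)&(im[...,2]>im[...,0]+50)
    v,u=np.nonzero(m); k=(v>bx[0])&(v<bx[1])&(u>bx[2])&(u<bx[3]); v,u=v[k],u[k]; print(c,len(u),u.min(),u.max(),v.min(),v.max(),u.mean().round(1),v.mean().round(1))
    for z in (.06,.085,.11): print(z,ray(c,(u.mean(),v.mean()),z).round(4),ray(c,(u.min(),v.mean()),z).round(4),ray(c,(u.mean(),v.max()),z).round(4))
E
```

```text
4.35 [-1.445  0.182  1.337  2.021  0.009 -0.016] [ 0.0644 -0.489   0.773 ]
[[ 0.111  0.09   0.99 ]
 [-0.754 -0.641  0.143]
 [ 0.648 -0.762 -0.003]]
lean 40.37 az -82.0 z az 8.23 open 0.08471425779093969 [-0.   0.6  0.5]
top 19 337 343 197 199 340.0 198.0
0.06 [ 0.5615 -0.1169  0.06  ] [ 0.5614 -0.1077  0.06  ] [ 0.5585 -0.1169  0.06  ]
0.085 [ 0.5589 -0.1132  0.085 ] [ 0.5588 -0.1041  0.085 ] [ 0.5559 -0.1132  0.085 ]
0.11 [ 0.5563 -0.1094  0.11  ] [ 0.5561 -0.1005  0.11  ] [ 0.5533 -0.1094  0.11  ]
side 52 269 272 177 192 270.8 184.0
0.06 [ 0.5621 -0.1536  0.06  ] [ 0.5688 -0.153   0.06  ] [ 0.5585 -0.1058  0.06  ]
0.085 [ 0.5595 -0.1191  0.085 ] [ 0.566  -0.1185  0.085 ] [ 0.556  -0.0728  0.085 ]
0.11 [ 0.5569 -0.0845  0.11  ] [ 0.5632 -0.084   0.11  ] [ 0.5535 -0.0397  0.11  ]
```

Emit:
step_arm(commands=[0.085,-0.0213,0.0111,0.0354,0,0.085,-0.0213,0.0111,0.0354,0,0.085,-0.0213,0.0111,0.0354,0,0.085,-0.0213,0.0111,0.0354,0,0.085,-0.0213,0.0111,0.0354,0])

```text
t: 4.85
ee_pos: [0.2157, -0.4265, 0.6768]
tcp_rot: [[0.11, 0.091, 0.99], [-0.755, -0.64, 0.143], [0.646, -0.763, -0.002]]
wrist_force: [0.0, -0.5, 0.3]
opening: 0.0851
```

Emit:
step_arm(commands=[0.085,-0.0213,0.0111,0.0354,0,0.085,-0.0213,0.0111,0.0354,0,0.085,-0.0213,0.0111,0.0354,0,0.085,-0.0213,0.0111,0.0354,0,0.085,-0.0213,0.0111,0.0354,0])

```text
t: 5.35
ee_pos: [0.3848, -0.3564, 0.5649]
tcp_rot: [[0.111, 0.092, 0.99], [-0.756, -0.639, 0.144], [0.645, -0.764, -0.001]]
wrist_force: [-0.1, -0.2, 0.7]
opening: 0.0852
```

```bash
cat >> st.py <<'E'
import sys
if len(sys.argv)>3:
    d=np.array(list(map(float,sys.argv[1:4])))-s['ee_pos'];print('delta',d.round(4),'tool',(R.T@d).round(4),np.linalg.norm(d).round(4))
E
python3 st.py .549 -.03 .25
```

```text
5.35 [-0.438 -0.094  0.315  1.545 -0.57   0.859] [ 0.3848 -0.3564  0.5649]
[[ 0.111  0.092  0.99 ]
 [-0.756 -0.639  0.144]
 [ 0.645 -0.764 -0.001]]
lean 40.18 az -81.81 z az 8.27 open 0.085203708121253 [-0.1 -0.2  0.7]
delta [ 0.1642  0.3264 -0.3149] tool [-0.4317  0.0472  0.2099] 0.4824
```

Emit:
step_arm(commands=[0.085,-0.036,0.0039,0.0175,0,0.085,-0.036,0.0039,0.0175,0,0.085,-0.036,0.0039,0.0175,0,0.085,-0.036,0.0039,0.0175,0,0.085,-0.036,0.0039,0.0175,0])

```text
t: 5.85
ee_pos: [0.4523, -0.22, 0.4334]
tcp_rot: [[0.11, 0.092, 0.99], [-0.757, -0.638, 0.143], [0.644, -0.765, -0.001]]
wrist_force: [0.0, -0.4, -0.2]
opening: 0.0851
```

Emit:
step_arm(commands=[0.085,-0.036,0.0039,0.0175,0,0.085,-0.036,0.0039,0.0175,0,0.085,-0.036,0.0039,0.0175,0,0.085,-0.036,0.0039,0.0175,0,0.085,-0.036,0.0039,0.0175,0])

```text
t: 6.35
ee_pos: [0.5209, -0.0835, 0.302]
tcp_rot: [[0.11, 0.091, 0.99], [-0.757, -0.637, 0.143], [0.644, -0.765, -0.001]]
wrist_force: [1.1, -0.6, -0.5]
opening: 0.085
```

Emit:
step_arm(commands=[0.085,-0.036,0.0039,0.0175,0,0.085,-0.036,0.0039,0.0175,0])

```text
t: 6.55
ee_pos: [0.5483, -0.029, 0.2495]
tcp_rot: [[0.11, 0.091, 0.99], [-0.757, -0.637, 0.143], [0.644, -0.765, -0.001]]
wrist_force: [-0.5, 0.1, 1.0]
opening: 0.0851
```

```bash
python3 st.py .549 -.054 .169
python3 - <<'E'
from look import *
p=r.read_state()['ee_pos']
a=snap('top','t1');b=snap('side','s1');print(proj('top',p),proj('side',p))
for n in ('slide_fin','slide','beam_end'):
  for c in('top','side'):print(n,c,[(np.round(d['uv'],1).tolist(),round(d['conf'],2)) for d in r.landmark_of(c,n)])
A=cv2.resize(a[160:250,300:400],None,fx=4,fy=4,interpolation=cv2.INTER_CUBIC);B=cv2.resize(b[120:210,220:320],None,fx=4,fy=4,interpolation=cv2.INTER_CUBIC)
cv2.imwrite('pics/c1.png',np.hstack([A,B]))
E
```

```text
6.55 [ 0.297  0.204 -0.061  1.434 -0.689  1.769] [ 0.5483 -0.029   0.2495]
[[ 0.11   0.091  0.99 ]
 [-0.757 -0.637  0.143]
 [ 0.644 -0.765 -0.001]]
lean 40.07 az -81.85 z az 8.24 open 0.08505320094721418 [-0.5  0.1  1. ]
delta [ 0.0007 -0.025  -0.0805] tool [-0.0328  0.0776 -0.0028] 0.0843
[317.48055205 195.07257596] [272.31420839 157.70548676]
slide_fin top [([341.2, 198.1], 0.61), ([199.7, 142.0], 0.24)]
slide_fin side [([266.1, 184.1], 0.83)]
slide top [([359.9, 199.1], 0.72)]
slide side [([266.2, 182.7], 0.81)]
beam_end top [([343.3, 193.9], 0.61)]
beam_end side [([271.7, 159.1], 0.64)]
```

View pics/c1.png

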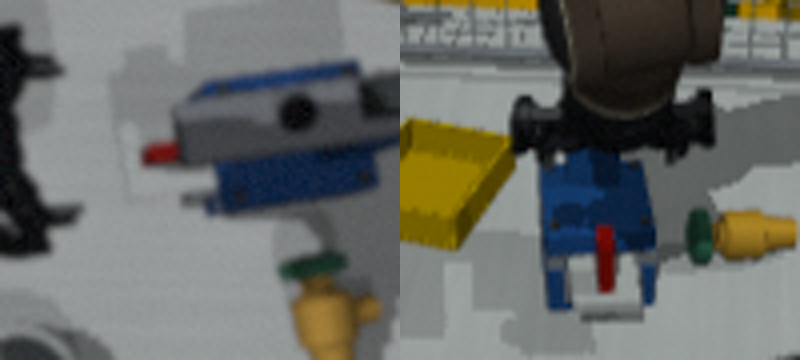

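Emit:
step_arm(commands=[0.085,-0.0153,0.03,-0.0007,0,0.085,-0.0153,0.04,-0.0007,0,0.085,0,0.035,0,0,0.085,0,0.035,0,0,0.085,0,0.03,0,0])

```text
t: 7.45
ee_pos: [0.5575, -0.118, 0.1002]
tcp_rot: [[0.109, 0.09, 0.99], [-0.757, -0.638, 0.141], [0.644, -0.765, -0.002]]
wrist_force: [0.3, 1.0, 0.1]
opening: 0.0846
```

Emit:
step_arm(commands=[0.06,0,0.02,0,0,0.05,0,0.009,0,0,0.04,0,0,0,0,0.035,0,0,0,0,0.03,0,0,0,0])

```text
t: 7.95
ee_pos: [0.5611, -0.1343, 0.0793]
tcp_rot: [[0.11, 0.091, 0.99], [-0.757, -0.638, 0.143], [0.644, -0.765, -0.001]]
wrist_force: [-0.6, 0.6, -0.3]
opening: 0.0298
```

```bash
python3 st.py .5617 -.133 .0775
python3 - <<'E'
from look import *
a=snap('top','t2');b=snap('side','s2')
B=cv2.resize(b[120:220,210:330],None,fx=6,fy=5.8,interpolation=cv2.INTER_CUBIC)
cv2.imwrite('pics/c2.png',B)
E
```

```text
7.95 [ 0.101  0.234 -0.41   0.893 -0.699  1.515] [ 0.5611 -0.1343  0.0793]
[[ 0.11   0.091  0.99 ]
 [-0.757 -0.638  0.143]
 [ 0.644 -0.765 -0.001]]
lean 40.1 az -81.86 z az 8.23 open 0.029761268831404803 [-0.6  0.6 -0.3]
delta [ 0.0006  0.0013 -0.0018] tool [-0.002   0.0006  0.0008] 0.0023
```

View pics/c2.png

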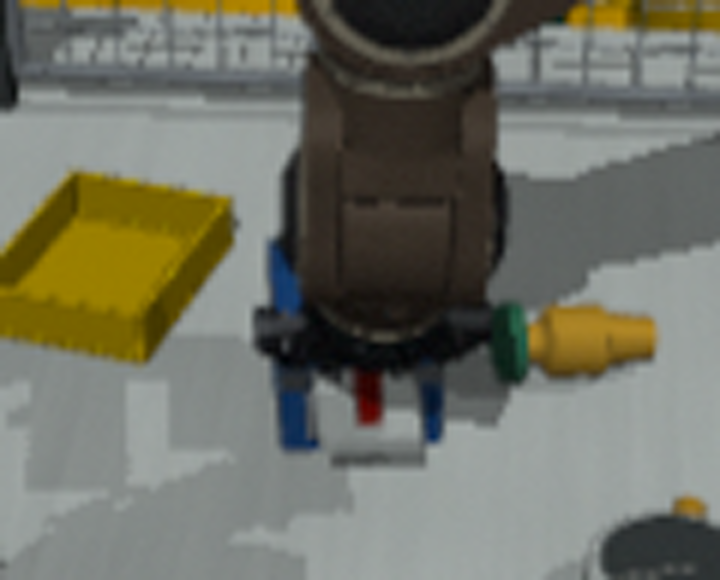

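Emit:
step_arm(commands=[0.025,0,0,0,0,0.022,0,0,0,0])

```text
t: 8.25
ee_pos: [0.5605, -0.1344, 0.0782]
tcp_rot: [[0.111, 0.09, 0.99], [-0.757, -0.638, 0.143], [0.644, -0.765, -0.003]]
wrist_force: [0.1, -0.4, 0.4]
opening: 0.0223
```

Emit:
step_arm(commands=[0.02,0,0,0,0,0.018,0,0,0,0])

```text
t: 8.45
ee_pos: [0.5603, -0.1347, 0.0779]
tcp_rot: [[0.111, 0.089, 0.99], [-0.757, -0.638, 0.143], [0.644, -0.765, -0.003]]
wrist_force: [0.3, 1.0, -0.8]
opening: 0.0181
```

Emit:
step_arm(commands=[0.0165,0,0,0,0,0.0155,0,0,0,0])

```text
t: 8.65
ee_pos: [0.5605, -0.1346, 0.078]
tcp_rot: [[0.111, 0.09, 0.99], [-0.757, -0.638, 0.143], [0.644, -0.765, -0.003]]
wrist_force: [0.7, -1.2, -1.1]
opening: 0.0155
```

Emit:
step_arm(commands=[0.01,0,0,0,0,0.0,0,0,0,0,0.0,0,0,0,0])

```text
t: 8.95
ee_pos: [0.5608, -0.1346, 0.0781]
tcp_rot: [[0.111, 0.09, 0.99], [-0.757, -0.638, 0.143], [0.644, -0.765, -0.002]]
wrist_force: [3.7, -0.2, -1.0]
opening: 0.0135
```

```bash
python3 st.py; python3 -c "
from look import *
print(r.read_state()['torque'])"
```

```text
8.95 [ 0.1    0.235 -0.411  0.891 -0.699  1.515] [ 0.5608 -0.1346  0.0781]
[[ 0.111  0.09   0.99 ]
 [-0.757 -0.638  0.143]
 [ 0.644 -0.765 -0.002]]
lean 40.09 az -81.96 z az 8.21 open 0.013480540282982015 [ 3.7 -0.2 -1. ]
[ 0.8154914  -0.67014416  0.78352546]
```

Emit:
step_arm(commands=[0.0,-0.0023,-0.0019,0,0,0.0,-0.0031,-0.0026,0,0,0.0,-0.0038,-0.0032,0,0])

```text
t: 9.25
ee_pos: [0.5587, -0.1231, 0.078]
tcp_rot: [[0.111, 0.089, 0.99], [-0.756, -0.639, 0.142], [0.645, -0.764, -0.003]]
wrist_force: [4.2, -2.6, -2.3]
opening: 0.0131
```

Emit:
step_arm(commands=[0.0,-0.0046,-0.0039,0,0,0.0,-0.0046,-0.0039,0,0,0.0,-0.0046,-0.0039,0,0])

```text
t: 9.55
ee_pos: [0.5559, -0.1047, 0.0781]
tcp_rot: [[0.111, 0.089, 0.99], [-0.756, -0.638, 0.142], [0.645, -0.765, -0.003]]
wrist_force: [3.8, -2.7, -1.4]
opening: 0.0135
```

```bash
python3 st.py; python3 -c "
from look import *
print(r.read_state()['torque'])
for c in('top','side'):
  for n in ('slide','slide_fin','slide_small_hole'):print(n,c,[(np.round(d['uv'],1).tolist(),round(d['conf'],2)) for d in (snap(c,'q_'+c) is None or r.landmark_of(c,n))][:1])"
```

```text
9.55 [ 0.157  0.246 -0.397  0.944 -0.7    1.589] [ 0.5559 -0.1047  0.0781]
[[ 0.111  0.089  0.99 ]
 [-0.756 -0.638  0.142]
 [ 0.645 -0.765 -0.003]]
lean 40.13 az -82.05 z az 8.19 open 0.013450365195607 [ 3.8 -2.7 -1.4]
[ 0.26654711 -0.56901724  0.67728632]
slide top [([348.4, 199.0], 0.76)]
slide_fin top [([327.6, 198.6], 0.7)]
slide_small_hole top [([340.6, 198.4], 0.51)]
slide side [([268.9, 187.1], 0.51)]
slide_fin side [([269.4, 189.6], 0.57)]
slide_small_hole side [([275.4, 191.5], 0.63)]
```

Emit:
step_arm(commands=[0.0,-0.0069,-0.0058,0.0002,0,0.0,-0.0069,-0.0058,0,0,0.0,-0.0069,-0.0058,0,0,0.0,-0.0069,-0.0058,0,0,0.0,-0.0069,-0.0058,0,0])

```text
t: 10.65
ee_pos: [0.5492, -0.0597, 0.0778]
tcp_rot: [[0.112, 0.089, 0.99], [-0.756, -0.638, 0.142], [0.644, -0.765, -0.004]]
wrist_force: [0.1, -2.3, -0.3]
opening: 0.0137
```

Emit:
step_arm(commands=[0.0,-0.0069,-0.0058,0,0,0.0,-0.0069,-0.0058,0,0,0.0,-0.0069,-0.0058,0,0,0.0,-0.0069,-0.0058,0,0,0.0,-0.0069,-0.0058,0,0])

```text
t: 11.15
ee_pos: [0.5431, -0.0149, 0.0777]
tcp_rot: [[0.111, 0.089, 0.99], [-0.757, -0.638, 0.143], [0.644, -0.765, -0.004]]
wrist_force: [-0.3, -0.8, -0.9]
opening: 0.0135
```

```bash
python3 st.py
python3 - <<'E'
from look import *
a=snap('top','t3');b=snap('side','s3')
A=cv2.resize(a[150:250,240:400],None,fx=4.5,fy=3,interpolation=cv2.INTER_CUBIC);B=cv2.resize(b[150:250,210:370],None,fx=4.5,fy=3,interpolation=cv2.INTER_CUBIC)
cv2.imwrite('pics/c3.png',np.vstack([A,B])[:600])
E
```

```text
11.15 [ 0.324  0.298 -0.331  1.095 -0.685  1.805] [ 0.5431 -0.0149  0.0777]
[[ 0.111  0.089  0.99 ]
 [-0.757 -0.638  0.143]
 [ 0.644 -0.765 -0.004]]
lean 40.08 az -82.05 z az 8.2 open 0.013467794282726294 [-0.3 -0.8 -0.9]
```

View pics/c3.png

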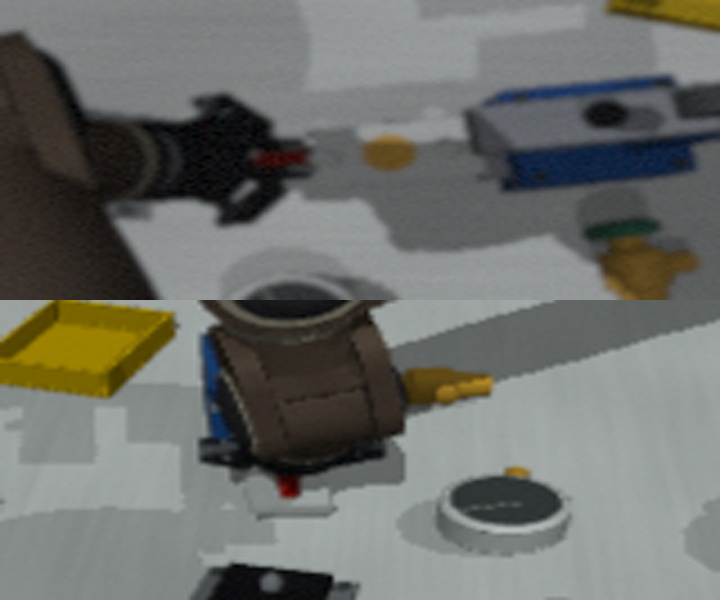

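Emit:
step_arm(commands=[0.0,-0.0077,-0.0064,0,0,0.0,-0.0077,-0.0064,0,0,0.0,-0.0077,-0.0064,0,0,0.0,-0.0039,0.0046,0,0,0.0,-0.0052,0.0061,0,0])

```text
t: 11.75
ee_pos: [0.5393, 0.0146, 0.0633]
tcp_rot: [[0.111, 0.09, 0.99], [-0.757, -0.637, 0.143], [0.644, -0.765, -0.003]]
wrist_force: [-0.1, 0.7, -3.2]
opening: 0.0131
```

Emit:
step_arm(commands=[0.0,-0.0064,0.0077,0,0,0.0,-0.0064,0.0077,0,0,0.0,-0.0045,0.0053,0,0,0.0,-0.0016,0.0019,0,0,0,0,0,0,0])

```text
t: 12.25
ee_pos: [0.5386, 0.0137, 0.0337]
tcp_rot: [[0.112, 0.088, 0.99], [-0.757, -0.638, 0.142], [0.644, -0.765, -0.004]]
wrist_force: [-0.5, -0.1, -4.4]
opening: 0.0131
```

Emit:
step_arm(commands=[0.0,-0.0007,0.0008,0,0,0,0,0,0,0])

```text
t: 12.45
ee_pos: [0.5392, 0.014, 0.0334]
tcp_rot: [[0.111, 0.09, 0.99], [-0.757, -0.638, 0.143], [0.644, -0.765, -0.003]]
wrist_force: [-0.6, -0.1, -5.3]
opening: 0.0134
```

Emit:
step_arm(commands=[0.0,-0.0013,0.0015,0,0,0,-0.0013,0.0015,0,0,0,0,0,0,0])

```text
t: 12.75
ee_pos: [0.5387, 0.014, 0.0289]
tcp_rot: [[0.111, 0.089, 0.99], [-0.757, -0.638, 0.143], [0.644, -0.765, -0.004]]
wrist_force: [0.1, -1.0, -4.4]
opening: 0.0134
```

Emit:
step_arm(commands=[0.0,-0.0006,0.0008,0,0,0,-0.0006,0.0008,0,0,0,0,0,0,0])

```text
t: 13.05
ee_pos: [0.5391, 0.0139, 0.0281]
tcp_rot: [[0.111, 0.09, 0.99], [-0.756, -0.639, 0.143], [0.645, -0.764, -0.003]]
wrist_force: [-3.6, 3.6, 3.1]
opening: 0.0133
```

Emit:
step_arm(commands=[0.02,0,0,0,0,0.05,0,0,0,0,0.07,0,0,0,0])

```text
t: 13.35
ee_pos: [0.5392, 0.0138, 0.0274]
tcp_rot: [[0.111, 0.09, 0.99], [-0.757, -0.638, 0.143], [0.644, -0.765, -0.003]]
wrist_force: [0.3, -0.1, 0.4]
opening: 0.0479
```

Emit:
step_arm(commands=[0.07,0,-0.02,0,0,0.07,0,-0.04,0,0,0.07,0,-0.05,0,0,0.07,0,-0.05,0,0,0.07,0,-0.05,0,0])

```text
t: 13.85
ee_pos: [0.5199, 0.1487, 0.1895]
tcp_rot: [[0.111, 0.089, 0.99], [-0.757, -0.638, 0.142], [0.644, -0.765, -0.003]]
wrist_force: [1.2, 0.8, -0.3]
opening: 0.0697
```

```bash
python3 st.py .10 .50 .62
```

```text
13.85 [ 0.6    0.383  0.028  1.574 -0.615  2.142] [0.5199 0.1487 0.1895]
[[ 0.111  0.089  0.99 ]
 [-0.757 -0.638  0.142]
 [ 0.644 -0.765 -0.003]]
lean 40.12 az -82.02 z az 8.17 open 0.06965368394985587 [ 1.2  0.8 -0.3]
delta [-0.4199  0.3513  0.4305] tool [-0.0349 -0.5909 -0.3669] 0.6965
```

Emit:
step_arm(commands=[0.07,0,-0.045,0,-0.15,0.07,0,-0.045,0,-0.15,0.07,0,-0.045,0,-0.15,0.07,0,-0.045,0,-0.15,0.07,0,-0.02,0,-0.15])

```text
t: 14.35
ee_pos: [0.5024, 0.2714, 0.3286]
tcp_rot: [[0.757, 0.112, 0.643], [-0.452, -0.622, 0.64], [0.472, -0.775, -0.421]]
wrist_force: [-0.2, -0.3, -0.7]
opening: 0.0698
```

Emit:
step_arm(commands=[0.07,0,0,0,-0.15,0.07,0,0,0,-0.15,0.07,0,0,0,-0.15,0.07,0,0,0,-0.15,0.07,0,0,0,-0.15])

```text
t: 14.85
ee_pos: [0.5005, 0.267, 0.3274]
tcp_rot: [[0.993, 0.104, -0.048], [0.103, -0.628, 0.772], [0.05, -0.771, -0.634]]
wrist_force: [-0.4, 0.7, 0.1]
opening: 0.0701
```

```bash
python3 st.py -.05 .38 .45
python3 - <<'E'
from look import *
a=snap('top','t4');b=snap('side','s4')
for c in ('top','side'):
  for n in ('slide','slide_fin','slide_big_hole','slide_small_hole'):print(c,n,[(np.round(d['uv'],1).tolist(),round(d['conf'],2)) for d in r.landmark_of(c,n)][:3])
A=cv2.resize(a[140:270,180:380],None,fx=4,fy=4,interpolation=cv2.INTER_CUBIC);cv2.imwrite('pics/c4.png',A)
E
```

```text
14.85 [ 0.767  0.521  0.533  2.02  -0.552  0.807] [0.5005 0.267  0.3274]
[[ 0.993  0.104 -0.048]
 [ 0.103 -0.628  0.772]
 [ 0.05  -0.771 -0.634]]
lean 39.51 az -80.58 z az 93.57 open 0.07008527015718947 [-0.4  0.7  0.1]
delta [-0.5505  0.113   0.1226] tool [-0.5291 -0.2229  0.0359] 0.5752
top slide [([308.5, 205.9], 0.64)]
top slide_fin [([287.2, 205.8], 0.74)]
top slide_big_hole [([327.7, 199.4], 0.96)]
top slide_small_hole [([302.8, 203.3], 0.82)]
side slide [([273.5, 220.2], 0.74), ([197.7, 226.3], 0.45)]
side slide_fin [([271.2, 223.1], 0.89)]
side slide_big_hole [([270.3, 207.0], 0.94), ([196.0, 299.0], 0.75)]
side slide_small_hole [([274.6, 222.8], 0.62), ([266.5, 266.0], 0.61)]
```

View pics/c4.png

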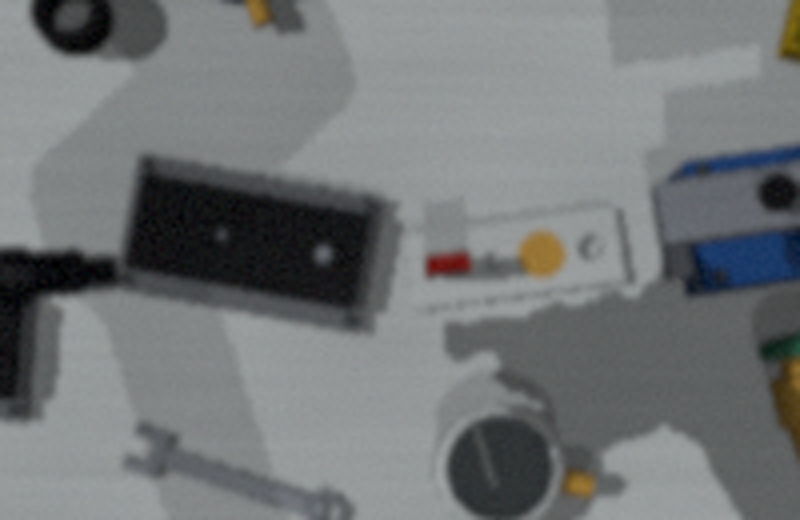

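Emit:
step_arm(commands=[0.07,-0.041,-0.0098,0.0087,0,0.07,-0.041,-0.0098,0.0087,0,0.07,-0.041,-0.0098,0.0087,0,0.07,-0.041,-0.0098,0.0087,0,0.07,-0.041,-0.0098,0.0087,0])

```text
t: 15.85
ee_pos: [0.2885, 0.3061, 0.3162]
tcp_rot: [[0.993, 0.111, -0.042], [0.102, -0.619, 0.779], [0.06, -0.777, -0.626]]
wrist_force: [-0.2, 0.5, -0.5]
opening: 0.0699
```

Emit:
step_arm(commands=[0.07,-0.041,-0.0098,0.0087,0,0.07,-0.041,-0.0098,0.0087,0,0.07,-0.041,-0.0098,0.0087,0,0.07,-0.041,-0.0098,0.0087,0,0.07,-0.041,-0.0098,0.0087,0])

```text
t: 16.35
ee_pos: [0.0796, 0.3414, 0.2923]
tcp_rot: [[0.992, 0.116, -0.044], [0.106, -0.603, 0.79], [0.065, -0.789, -0.611]]
wrist_force: [0.3, 0.5, -1.5]
opening: 0.07
```

```bash
python3 st.py -.05 .38 .33
```

```text
16.35 [ 1.484  0.29   0.097  2.02  -0.169  1.456] [0.0796 0.3414 0.2923]
[[ 0.992  0.116 -0.044]
 [ 0.106 -0.603  0.79 ]
 [ 0.065 -0.789 -0.611]]
lean 37.91 az -79.07 z az 93.22 open 0.06995478912799456 [ 0.3  0.5 -1.5]
delta [-0.1296  0.0386  0.0377] tool [-0.122  -0.0681  0.0132] 0.1404
```

Emit:
step_arm(commands=[0.07,-0.047,-0.006,0,0,0.07,-0.047,-0.006,0,0,0.07,-0.045,-0.006,0,0,0.07,0,-0.038,-0.03,0,0.07,0,-0.038,-0.03,0])

```text
t: 16.85
ee_pos: [-0.0618, 0.3147, 0.3094]
tcp_rot: [[0.993, 0.109, -0.055], [0.106, -0.549, 0.829], [0.06, -0.829, -0.556]]
wrist_force: [0.9, 0.9, 0.4]
opening: 0.0702
```

Emit:
step_arm(commands=[0.07,0,-0.038,-0.029,0,0.07,0,-0.038,-0.028,0,0.07,0,-0.039,-0.027,0,0.07,0,-0.04,-0.026,0,0.07,0,-0.041,-0.025,0])

```text
t: 17.35
ee_pos: [-0.0695, 0.2781, 0.3567]
tcp_rot: [[0.995, 0.079, -0.067], [0.094, -0.42, 0.903], [0.043, -0.904, -0.425]]
wrist_force: [0.0, -0.5, -0.3]
opening: 0.0701
```

```bash
python3 st.py
```

```text
17.35 [1.798 0.047 0.056 2.02  0.018 1.709] [-0.0695  0.2781  0.3567]
[[ 0.995  0.079 -0.067]
 [ 0.094 -0.42   0.903]
 [ 0.043 -0.904 -0.425]]
lean 25.28 az -79.37 z az 94.22 open 0.07012396493979099 [ 0.  -0.5 -0.3]
```

Emit:
step_arm(commands=[0.07,0,-0.047,-0.008,0,0.07,0,-0.047,-0.007,0,0.07,0,-0.047,-0.006,0,0.07,0,-0.047,-0.005,0,0.07,0,-0.047,-0.004,0])

```text
t: 17.85
ee_pos: [-0.0843, 0.3289, 0.4016]
tcp_rot: [[0.996, 0.045, -0.076], [0.086, -0.276, 0.957], [0.022, -0.96, -0.279]]
wrist_force: [0.1, -0.4, 0.3]
opening: 0.0698
```

Emit:
step_arm(commands=[0.07,0,-0.047,0,0,0.07,0,-0.047,0,0])

```text
t: 18.05
ee_pos: [-0.0886, 0.3501, 0.4222]
tcp_rot: [[0.996, 0.03, -0.079], [0.083, -0.214, 0.973], [0.012, -0.976, -0.215]]
wrist_force: [-0.4, -0.2, -0.1]
opening: 0.0703
```

```bash
python3 st.py
```

```text
18.05 [1.802 0.067 0.3   2.02  0.02  1.718] [-0.0886  0.3501  0.4222]
[[ 0.996  0.03  -0.079]
 [ 0.083 -0.214  0.973]
 [ 0.012 -0.976 -0.215]]
lean 12.45 az -82.07 z az 94.63 open 0.07027154924088451 [-0.4 -0.2 -0.1]
```

Emit:
step_arm(commands=[0.07,0,-0.047,0,0,0.07,0,-0.047,0,0,0.07,0,-0.047,0.002,0,0.07,0,-0.047,0.002,0,0.07,0,-0.047,0.002,0])

```text
t: 18.55
ee_pos: [-0.0937, 0.3829, 0.4822]
tcp_rot: [[0.997, -0.009, -0.081], [0.08, -0.047, 0.996], [-0.013, -0.999, -0.046]]
wrist_force: [-0.4, -0.1, 0.0]
opening: 0.0702
```

```bash
python3 st.py
```

```text
18.55 [1.796 0.057 0.463 2.02  0.02  1.715] [-0.0937  0.3829  0.4822]
[[ 0.997 -0.009 -0.081]
 [ 0.08  -0.047  0.996]
 [-0.013 -0.999 -0.046]]
lean 2.75 az -101.04 z az 94.63 open 0.07019609425346408 [-0.4 -0.1  0. ]
```

Emit:
step_arm(commands=[0.07,0,-0.047,0.002,0,0.07,0,-0.016,0,0])

```text
t: 18.75
ee_pos: [-0.0936, 0.3855, 0.5009]
tcp_rot: [[0.997, -0.02, -0.08], [0.08, 0.001, 0.997], [-0.02, -1.0, 0.003]]
wrist_force: [0.2, -0.1, 0.1]
opening: 0.0701
```

```bash
python3 st.py
python3 - <<'E'
from look import *
a=cv2.imread('pics/t4.png').astype(int);b=cv2.imread('pics/s4.png').astype(int)
for c,im,bx in(('top',a,(190,225,275,310)),('side',b,(205,240,255,290))):
    m=(im[...,2]>im[...,1]+45)&(im[...,2]>im[...,0]+45)
    v,u=np.nonzero(m);k=(v>bx[0])&(v<bx[1])&(u>bx[2])&(u<bx[3])&1>0
    v,u=v[k],u[k];print(c,len(u),u.min(),u.max(),v.min(),v.max(),u.mean(),v.mean());
    for z in(.035,.06):print(z,ray(c,(u.mean(),v.mean()),z),ray(c,(u.min(),v.mean()),z),ray(c,(u.max(),v.mean()),z),ray(c,(u.mean(),v.min()),z),ray(c,(u.mean(),v.max()),z))
print('bh',ray('top',(328,201.8),.005),ray('side',(270.3,207),0),'disc',ray('top',(180+543/4,140+255/4),.01))
# bright plate
for c,im in (('top',a),('side',b)):
    for d in r.silhouettes(c,'slide')[:1]:
        m=np.array(d['pixels']);q=np.array([ray(c,(u,v),.01)[:2] for v,u in zip(*np.nonzero(m))],np.float32);print(c,d['conf'],d['bbox'],cv2.minAreaRect(q))
E
```

```text
18.75 [1.794 0.045 0.501 2.021 0.02  1.714] [-0.0936  0.3855  0.5009]
[[ 0.997 -0.02  -0.08 ]
 [ 0.08   0.001  0.997]
 [-0.02  -1.     0.003]]
lean 1.17 az 176.64 z az 94.59 open 0.07006871131613318 [ 0.2 -0.1  0.1]
top 39 287 297 204 207 291.64102564102564 205.51282051282053
0.035 [0.53820035 0.03057703 0.035     ] [0.53797277 0.04506666 0.035     ] [0.53846324 0.01383929 0.035     ] [0.5429407 0.0306358 0.035    ] [0.53354285 0.03051929 0.035     ]
0.06 [0.53602679 0.03155733 0.06      ] [0.53580335 0.04578316 0.06      ] [0.53628489 0.01512433 0.06      ] [0.54068083 0.03161503 0.06      ] [0.53145408 0.03150064 0.06      ]
side 73 272 276 214 231 274.35616438356163 222.45205479452054
0.035 [0.53667006 0.02654651 0.035     ] [0.54442932 0.02714459 0.035     ] [0.5312554  0.02612915 0.035     ] [ 0.53966553 -0.01648486  0.035     ] [0.53379293 0.06787803 0.035     ]
0.06 [0.53489096 0.05464244 0.06      ] [0.54241795 0.05522262 0.06      ] [0.52963838 0.05423758 0.06      ] [0.53779676 0.01289915 0.06      ] [0.53209994 0.09473678 0.06      ]
bh [ 0.55454461 -0.08671291  0.005     ] [ 0.55959281 -0.09543551  0.        ] disc [ 0.54720931 -0.04708537  0.01      ]
top 0.7 [237.6, 131.4, 27.8, 33.3] ((0.7847529649734497, 0.20081734657287598), (0.09241825342178345, 0.07789850980043411), 60.348915100097656)
side 0.87 [273.6, 221.3, 19.1, 35.4] ((0.5468384027481079, -0.016644403338432312), (0.058241598308086395, 0.1726243942975998), 9.519146919250488)
```

Emit:
step_arm(commands=[0.07,0.0336,0.0104,-0.0226,0,0.07,0.0336,0.0104,-0.0226,0,0.07,0.0336,0.0104,-0.0226,0,0.07,0.0336,0.0104,-0.0226,0,0.07,0.0336,0.0104,-0.0226,0])

```text
t: 19.35
ee_pos: [0.0827, 0.2852, 0.4429]
tcp_rot: [[0.996, -0.02, -0.081], [0.081, -0.004, 0.997], [-0.02, -1.0, -0.003]]
wrist_force: [-0.2, -0.1, 0.4]
opening: 0.0701
```

Emit:
step_arm(commands=[0.07,0.0336,0.0104,-0.0226,0,0.07,0.0336,0.0104,-0.0226,0,0.07,0.0336,0.0104,-0.0226,0,0.07,0.0336,0.0104,-0.0226,0,0.07,0.0336,0.0104,-0.0226,0])

```text
t: 19.85
ee_pos: [0.2582, 0.1856, 0.3878]
tcp_rot: [[0.997, -0.02, -0.08], [0.08, -0.003, 0.997], [-0.021, -1.0, -0.002]]
wrist_force: [-0.0, 0.3, -0.8]
opening: 0.0702
```

Emit:
step_arm(commands=[0.07,0.0336,0.0104,-0.0226,0,0.07,0.0336,0.0104,-0.0226,0,0.07,0.0336,0.0104,-0.0226,0,0.07,0.0336,0.0104,-0.0226,0,0.07,0.0336,0.0104,-0.0226,0])

```text
t: 20.35
ee_pos: [0.4337, 0.0864, 0.3324]
tcp_rot: [[0.997, -0.021, -0.079], [0.079, -0.003, 0.997], [-0.021, -1.0, -0.001]]
wrist_force: [-0.8, 0.6, -0.0]
opening: 0.0699
```

Emit:
step_arm(commands=[0.07,0,0,0,0.15,0.07,0,0,0,0.15,0.07,0,0,0,0.15,0.07,0,0,0,0.15,0.07,0,0,0,0.15])

```text
t: 20.85
ee_pos: [0.4324, 0.0877, 0.3327]
tcp_rot: [[0.78, -0.022, 0.626], [-0.626, -0.003, 0.78], [-0.015, -1.0, -0.016]]
wrist_force: [0.2, -0.5, -0.1]
opening: 0.0701
```

Emit:
step_arm(commands=[0.07,0,0,0,0.15,0.07,0,0,0,0.15,0.07,0,0,0,0.15,0.07,0,0,0,0.15,0.07,0,0,0,0.15])

```text
t: 21.35
ee_pos: [0.4324, 0.0877, 0.3328]
tcp_rot: [[0.144, -0.022, 0.989], [-0.99, -0.003, 0.144], [0.0, -1.0, -0.022]]
wrist_force: [-1.2, -0.1, 0.2]
opening: 0.07
```

```bash
python3 st.py .5375 .029 .14
python3 - <<'E'
from look import *
a=snap('top','t5');b=snap('side','s5')
for c in ('top','side'):
  for n in ('slide','slide_fin','slide_big_hole','slide_small_hole'):print(c,n,[(np.round(d['uv'],1).tolist(),round(d['conf'],2)) for d in r.landmark_of(c,n)][:3])
E
```

```text
21.35 [2.000e-01 7.000e-03 5.600e-02 1.641e+00 1.000e-03 1.625e+00] [0.4324 0.0877 0.3328]
[[ 0.144 -0.022  0.989]
 [-0.99  -0.003  0.144]
 [ 0.    -1.    -0.022]]
lean 1.25 az -171.32 z az 8.3 open 0.07002910058354316 [-1.2 -0.1  0.2]
delta [ 0.1051 -0.0587 -0.1928] tool [0.0733 0.1907 0.0997] 0.2273
top slide []
top slide_fin []
top slide_big_hole [([326.8, 200.0], 0.83)]
top slide_small_hole [([302.3, 202.6], 0.96), ([342.2, 193.3], 0.58)]
side slide [([272.2, 219.2], 0.62)]
side slide_fin [([270.2, 225.7], 0.59), ([266.0, 266.3], 0.4)]
side slide_big_hole [([266.6, 209.9], 0.59)]
side slide_small_hole [([274.2, 222.4], 0.68), ([274.7, 224.3], 0.64), ([319.9, 185.2], 0.38)]
```

Emit:
step_arm(commands=[0.07,0.0147,0.0381,0.02,0,0.07,0.0147,0.0381,0.02,0,0.07,0.0147,0.0381,0.02,0,0.07,0.0147,0.0381,0.02,0,0.07,0.0147,0.0381,0.02,0])

```text
t: 22.35
ee_pos: [0.5398, 0.0291, 0.14]
tcp_rot: [[0.151, -0.019, 0.988], [-0.989, -0.003, 0.151], [-0.0, -1.0, -0.019]]
wrist_force: [1.1, -0.4, -0.2]
opening: 0.0699
```

```bash
python3 st.py .5375 .029 .023
python3 - <<'E'
from look import *
a=snap('top','t6');b=snap('side','s6')
A=cv2.resize(a[170:240,250:350],None,fx=4,fy=4,interpolation=cv2.INTER_CUBIC);B=cv2.resize(b[170:240,220:320],None,fx=4,fy=4,interpolation=cv2.INTER_CUBIC)
cv2.imwrite('pics/c6.png',np.hstack([A,B]))
E
```

```text
22.35 [ 0.055  0.186 -0.169  1.235 -0.002  1.474] [0.5398 0.0291 0.14  ]
[[ 0.151 -0.019  0.988]
 [-0.989 -0.003  0.151]
 [-0.    -1.    -0.019]]
lean 1.09 az -171.78 z az 8.69 open 0.06992617195286524 [ 1.1 -0.4 -0.2]
delta [-2.30e-03 -1.00e-04 -1.17e-01] tool [-0.0002  0.117  -0.    ] 0.117
```

View pics/c6.png

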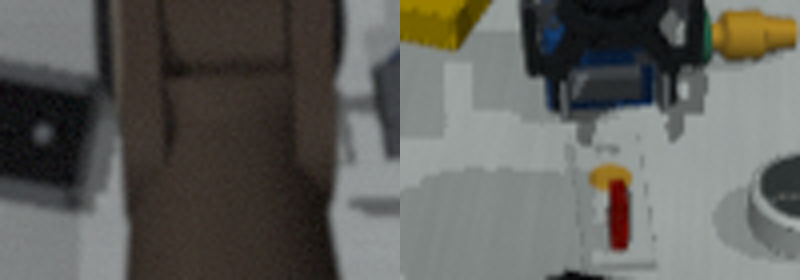

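Emit:
step_arm(commands=[0.07,0,0.03,0,0,0.07,0,0.04,0,0,0.06,0,0.03,0,0,0.05,0,0.012,0,0,0.04,0,0.004,0,0])

```text
t: 22.95
ee_pos: [0.5363, 0.0295, 0.0252]
tcp_rot: [[0.151, -0.021, 0.988], [-0.989, -0.003, 0.151], [-0.0, -1.0, -0.021]]
wrist_force: [-0.8, -0.1, -0.5]
opening: 0.0404
```

Emit:
step_arm(commands=[0.03,0,0,0,0,0.025,0,0,0,0,0.022,0,0,0,0])

```text
t: 23.25
ee_pos: [0.538, 0.0294, 0.0271]
tcp_rot: [[0.151, -0.017, 0.988], [-0.989, -0.003, 0.151], [0.0, -1.0, -0.017]]
wrist_force: [0.1, 0.0, 0.6]
opening: 0.022
```

Emit:
step_arm(commands=[0.019,0,0,0,0,0.017,0,0,0,0])

```text
t: 23.45
ee_pos: [0.5372, 0.0293, 0.026]
tcp_rot: [[0.151, -0.018, 0.988], [-0.989, -0.003, 0.151], [-0.0, -1.0, -0.019]]
wrist_force: [0.2, 0.5, -0.2]
opening: 0.0167
```

Emit:
step_arm(commands=[0.0155,0,0,0,0,0.0145,0,0,0,0])

```text
t: 23.65
ee_pos: [0.5366, 0.0293, 0.0256]
tcp_rot: [[0.151, -0.02, 0.988], [-0.989, -0.003, 0.15], [-0.0, -1.0, -0.02]]
wrist_force: [-2.3, -0.8, 3.2]
opening: 0.0148
```

Centred to within about a millimetre. I'll close fully and lift slowly.

Emit:
step_arm(commands=[0.0,0,0,0,0,0.0,0,0,0,0,0,0,0,0,0])

```text
t: 23.95
ee_pos: [0.5371, 0.0294, 0.026]
tcp_rot: [[0.15, -0.018, 0.988], [-0.989, -0.003, 0.15], [-0.0, -1.0, -0.019]]
wrist_force: [-1.6, -0.4, 5.8]
opening: 0.0132
```

Emit:
step_arm(commands=[0.0,0,-0.003,0,0,0.0,0,-0.006,0,0,0,0,-0.012,0,0,0,0,-0.02,0,0,0,0,-0.02,0,0])

```text
t: 24.45
ee_pos: [0.5376, 0.0295, 0.0872]
tcp_rot: [[0.151, -0.021, 0.988], [-0.989, -0.003, 0.151], [-0.0, -1.0, -0.021]]
wrist_force: [0.3, -0.6, -4.9]
opening: 0.0136
```

Emit:
step_arm(commands=[0.0,0,-0.02,0,0.05,0.0,0,-0.02,0,0.05,0,0,0,0,0.05,0,0,0,0,0.05,0,0,0,0,0])

```text
t: 24.95
ee_pos: [0.5387, 0.0296, 0.1271]
tcp_rot: [[-0.049, -0.019, 0.999], [-0.999, -0.003, -0.049], [0.004, -1.0, -0.019]]
wrist_force: [-0.2, 0.9, -4.0]
opening: 0.0135
```

```bash
cat > pose.py <<'E'
from look import *
import sys
s=r.read_state();p=s['ee_pos'];R=s['tcp_rot']
tag=sys.argv[1];a=snap('top','t'+tag);b=snap('side','s'+tag)
for c in ('top','side'):
  for n in ('slide_big_hole','slide_small_hole','stand_big_pin','stand_small_pin'):print(c,n,[(np.round(d['uv'],1).tolist(),round(d['conf'],2)) for d in r.landmark_of(c,n)][:4])
A=cv2.resize(a[150:240,200:330],None,fx=6,fy=6,interpolation=cv2.INTER_CUBIC);B=cv2.resize(b[180:300,210:340],None,fx=4.4,fy=4.4,interpolation=cv2.INTER_CUBIC)
cv2.imwrite('pics/cA'+tag+'.png',A);cv2.imwrite('pics/cB'+tag+'.png',B)
E
python3 st.py; python3 pose.py 7
```

```text
24.95 [ 0.056  0.189 -0.194  1.207 -0.002  1.676] [0.5387 0.0296 0.1271]
[[-0.049 -0.019  0.999]
 [-0.999 -0.003 -0.049]
 [ 0.004 -1.    -0.019]]
lean 1.1 az -171.88 z az -2.81 open 0.013527447579847002 [-0.2  0.9 -4. ]
top slide_big_hole [([329.3, 204.6], 0.55)]
top slide_small_hole []
top stand_big_pin [([203.3, 315.9], 0.88), ([263.7, 201.6], 0.73), ([174.4, 228.0], 0.7)]
top stand_small_pin [([152.5, 224.5], 0.91), ([237.7, 198.1], 0.69), ([199.7, 144.2], 0.27)]
side slide_big_hole [([275.5, 184.5], 0.92)]
side slide_small_hole [([279.7, 202.4], 0.7)]
side stand_big_pin [([271.2, 243.5], 0.79), ([394.8, 299.6], 0.73), ([290.4, 323.5], 0.71), ([192.2, 266.4], 0.19)]
side stand_small_pin [([291.7, 349.1], 0.8), ([384.1, 320.2], 0.76), ([263.4, 269.5], 0.64)]
```

Run:
```python
from look import *
for nm in ('top0','t4','side0','s4','s7'):
    im=cv2.cvtColor(cv2.imread(f'pics/{nm}.png'),cv2.COLOR_BGR2GRAY).astype(float);c='top' if nm[0]=='t' else 'side'
    P=[]
    for u,v in ([(260.7,203),(235.5,198.3)] if c=='top' else [(270.3,243.7),(263.3,262.7)]):
        w=5;u0,v0=int(round(u)),int(round(v));q=im[v0-w:v0+w+1,u0-4:u0+5];m=np.clip(q-np.median(q)-15,0,None)
        m[:, :]*=1
        V,U=np.mgrid[v0-w:v0+w+1,u0-4:u0+5];uv=((m*U).sum()/m.sum(),(m*V).sum()/m.sum());P.append(ray(c,uv,.040)[:2]);
        if nm in('t4','s4'):print(q.astype(int).tolist() if u>250 and w<0 else '',np.round(uv,2))
    d=P[1]-P[0];print(nm,np.round(P,4).tolist(),'dist',np.linalg.norm(d).round(4),'yaw',np.degrees(np.arctan2(-d[0],d[1])).round(2))
```

```text
top0 [[0.544, 0.1282], [0.5574, 0.207]] dist 0.08 yaw -9.64
 [260.3  203.06]
 [235.02 198.17]
t4 [[0.5439, 0.1283], [0.5579, 0.207]] dist 0.08 yaw -10.08
side0 [[0.542, 0.1266], [0.5569, 0.2094]] dist 0.0841 yaw -10.18
 [270.37 242.64]
 [263.06 262.23]
s4 [[0.5421, 0.1269], [0.5571, 0.2096]] dist 0.0841 yaw -10.31
s7 [[0.5422, 0.1267], [0.5569, 0.2099]] dist 0.0844 yaw -10.04
```

View pics/cB7.png

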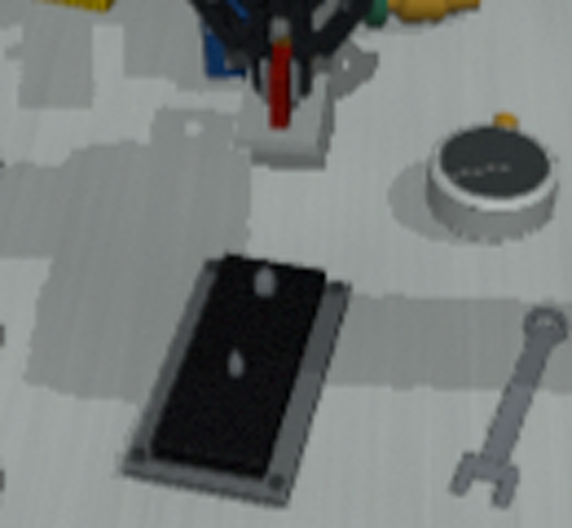

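Emit:
step_arm(commands=[0.0,-0.0268,0.0008,0.0018,0,0.0,-0.0268,0.0008,0.0018,0,0.0,-0.0268,0.0008,0.0018,0,0.0,-0.0268,0.0008,0.0018,0,0.0,-0.0268,0.0008,0.0018,0])

```text
t: 25.95
ee_pos: [0.5543, 0.164, 0.1217]
tcp_rot: [[-0.049, -0.019, 0.999], [-0.999, -0.003, -0.049], [0.004, -1.0, -0.019]]
wrist_force: [0.4, 0.2, -4.9]
opening: 0.0132
```

Emit:
step_arm(commands=[0.0,-0.0268,0.0008,0.0018,0,0.0,-0.0268,0.0008,0.0018,0,0.0,-0.0268,0.0008,0.0018,0,0.0,0,0,0,0.063,0.0,0,0,0,0.062])

```text
t: 26.45
ee_pos: [0.5634, 0.2441, 0.1185]
tcp_rot: [[-0.174, -0.02, 0.985], [-0.985, -0.003, -0.174], [0.007, -1.0, -0.019]]
wrist_force: [-0.1, -0.0, -4.7]
opening: 0.0134
```

```bash
python3 st.py .5637 .2433 .075; python3 pose.py 8
python3 - <<'E'
from look import *
s=r.read_state();p=s['ee_pos'];R=s['tcp_rot'];z=R[:,2]
u=np.array([-z[1],z[0],0]);u/=np.linalg.norm(u);h=p+[0,0,-.026+.01]-.117*u;print('pred hole',h.round(4),proj('top',h).round(1),proj('side',h).round(1),'end',[proj('side',p+[0,0,-.026]+.03*u+k*.03*np.array([u[1],-u[0],0])).round(1).tolist() for k in(-1,1)])
E
```

```text
26.45 [ 0.407  0.33  -0.03   1.231  0.005  2.152] [0.5634 0.2441 0.1185]
[[-0.174 -0.02   0.985]
 [-0.985 -0.003 -0.174]
 [ 0.007 -1.    -0.019]]
lean 1.15 az -170.76 z az -10.0 open 0.013351571549888636 [-0.1 -0.  -4.7]
delta [ 0.0003 -0.0008 -0.0435] tool [0.0005 0.0435 0.0012] 0.0435
top slide_big_hole [([259.6, 201.4], 0.83)]
top slide_small_hole [([235.9, 133.2], 0.69), ([236.4, 193.7], 0.67)]
top stand_big_pin [([172.7, 230.3], 0.98), ([262.6, 201.8], 0.76), ([203.6, 314.8], 0.61)]
top stand_small_pin [([239.3, 196.3], 0.91), ([149.9, 222.7], 0.82), ([175.5, 303.7], 0.68)]
side slide_big_hole [([269.4, 230.4], 0.96)]
side slide_small_hole [([265.6, 250.2], 0.91)]
side stand_big_pin [([392.9, 297.9], 0.97), ([274.7, 245.5], 0.81), ([293.7, 321.2], 0.65), ([316.2, 183.4], 0.31)]
side stand_small_pin [([291.1, 347.9], 0.62), ([263.4, 265.2], 0.61), ([270.2, 156.6], 0.26)]
pred hole [0.5433 0.1276 0.103 ] [259.9 201.3] [269.9 227.7] end [[267.1, 267.9], [245.8, 263.8]]
```

View pics/cA8.png

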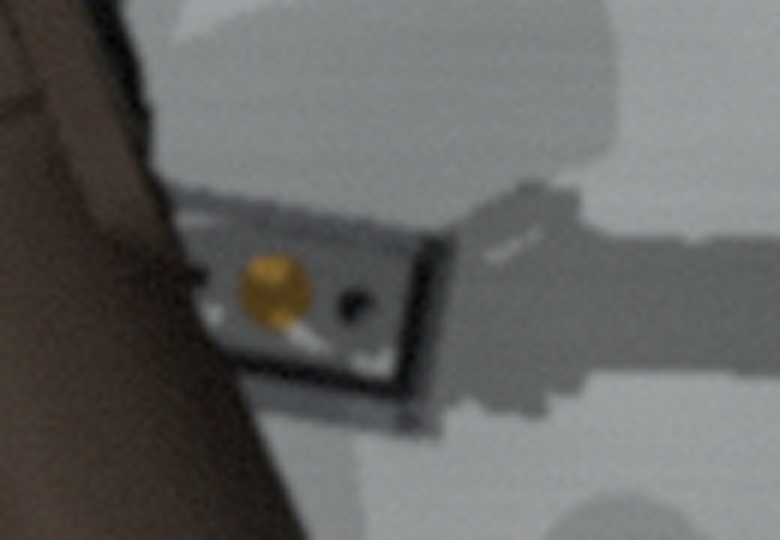

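Emit:
step_arm(commands=[0.0,0.0003,0.014,0.0004,0,0.0,0.0002,0.014,0.0004,0,0.0,0,0.008,0.0003,0,0,0,0,0,0])

```text
t: 27.35
ee_pos: [0.5624, 0.2416, 0.0803]
tcp_rot: [[-0.173, -0.023, 0.985], [-0.985, -0.004, -0.173], [0.008, -1.0, -0.022]]
wrist_force: [0.2, -0.3, -5.1]
opening: 0.0126
```

```bash
python3 st.py .5637 .2433 .056
python3 - <<'E'
from look import *
a=snap('top','t9');snap('side','s9')
s=r.read_state();p=s['ee_pos'];z=s['tcp_rot'][:,2]
u=np.array([-z[1],z[0],0]);u/=np.linalg.norm(u)
for k in (.117,.037):
  h=p+[0,0,-.016]-k*u;print('pred',h.round(4),proj('top',h).round(1),proj('side',h).round(1))
for c in('top','side'):
  for n in('slide_big_hole','slide_small_hole'):print(c,n,[(np.round(d['uv'],1).tolist(),round(d['conf'],2)) for d in r.landmark_of(c,n)][:2])
g=cv2.cvtColor(a,cv2.COLOR_BGR2GRAY);print(g[194:210,252:268])
for z in(.03,.046):print(proj('top',(.5435,.128,z)).round(1))
E
```

```text
27.35 [ 0.403  0.346 -0.093  1.155  0.005  2.148] [0.5624 0.2416 0.0803]
[[-0.173 -0.023  0.985]
 [-0.985 -0.004 -0.173]
 [ 0.008 -1.    -0.022]]
lean 1.35 az -169.06 z az -9.97 open 0.01258698446949593 [ 0.2 -0.3 -5.1]
delta [ 0.0013  0.0017 -0.0243] tool [-0.0021  0.0243  0.0015] 0.0244
pred [0.5433 0.1269 0.0664] [260.5 202.5] [270.  236.4]
pred [0.5571 0.2057 0.0664] [234.7 197.5] [263.1 255. ]
top slide_big_hole [([262.2, 202.0], 0.79)]
top slide_small_hole [([234.2, 195.7], 0.9), ([379.5, 255.6], 0.17)]
side slide_big_hole [([268.8, 240.2], 0.95)]
side slide_small_hole [([266.0, 262.4], 0.82)]
[[ 75  77  78  74  77  76  78  77  74  75  71  68  66  65  64  61]
 [ 73  77  79  77  81  80  77  76  77  78  76  78  75  72  76  73]
 [ 72  75  78  76  77  75  78  77  79  77  77  77  78  78  75  78]
 [ 65  75  72  76  77  79  76  77  77  77  77  77  77  77  75  76]
 [ 65  70  76  77  78  77  75  78  71  77  75  74  75  79  78  74]
 [ 64  70  73  79  77  73  66  61  60  62  66  74  74  75  77  76]
 [ 65  72  75  79  75  65  58  42  42  49  57  68  75  77  79  72]
 [ 62  69  76  79  74  59  37  29  41  43  48  59  70  80  77  72]
 [ 65  73  77  78  70  51  30  35  43  51  47  61  76  81  83  79]
 [ 70  74  78  79  71  53  35  39  49  51  52  67  83  92  93  83]
 [ 80  75  78  78  74  60  44  36  45  52  61  77  91  99  96  81]
 [ 97  85  81  78  76  71  62  58  61  62  78  89  97  99  95  78]
 [118 102  93  81  80  84  82  82  81  83  92  95  97  97  92  68]
 [127 120 106  92  87  94  94  99  93  92  97 100  99  98  90  62]
 [121 127 113 102  97  97  98 101 100  98  98 100 100 102  90  58]
 [101 106 102 101  99  98 101 100  98 100 102 103 111 113  93  55]]
[260.5 203.5]
[260.3 203. ]
```

Emit:
step_arm(commands=[0.0,0,0.004,0.0001,0,0.0,0,0.004,0.0001,0,0.0,0,0.003,0.0001,0])

```text
t: 27.95
ee_pos: [0.5637, 0.2421, 0.0714]
tcp_rot: [[-0.173, -0.02, 0.985], [-0.985, -0.003, -0.173], [0.006, -1.0, -0.019]]
wrist_force: [0.0, -0.1, -4.4]
opening: 0.0133
```

Emit:
step_arm(commands=[0.0,0,0.002,0,0,0.0,0,0.002,0.0001,0])

```text
t: 28.15
ee_pos: [0.5638, 0.2421, 0.0676]
tcp_rot: [[-0.173, -0.02, 0.985], [-0.985, -0.003, -0.173], [0.006, -1.0, -0.019]]
wrist_force: [0.0, 0.6, -4.4]
opening: 0.0132
```

Emit:
step_arm(commands=[0.0,0,0.002,0,0,0.0,0,0.002,0.0001,0])

```text
t: 28.35
ee_pos: [0.5638, 0.2419, 0.0638]
tcp_rot: [[-0.173, -0.02, 0.985], [-0.985, -0.003, -0.173], [0.007, -1.0, -0.019]]
wrist_force: [-1.0, -1.5, -4.4]
opening: 0.0132
```

Emit:
step_arm(commands=[0.0,0,0.002,0,0,0.0,0,0.002,0.0001,0])

```text
t: 28.55
ee_pos: [0.5637, 0.2419, 0.0597]
tcp_rot: [[-0.173, -0.02, 0.985], [-0.985, -0.003, -0.173], [0.007, -1.0, -0.019]]
wrist_force: [-0.3, -1.2, -3.9]
opening: 0.013
```

Emit:
step_arm(commands=[0.0,0,0.0015,0,0,0.0,0,0.001,0,0])

```text
t: 28.75
ee_pos: [0.5637, 0.2419, 0.0572]
tcp_rot: [[-0.173, -0.02, 0.985], [-0.985, -0.003, -0.173], [0.007, -1.0, -0.019]]
wrist_force: [-1.4, -1.1, -3.3]
opening: 0.0131
```

Emit:
step_arm(commands=[0.0,0,0.001,0,0,0.0,0,0,0,0])

```text
t: 28.95
ee_pos: [0.5637, 0.2419, 0.0562]
tcp_rot: [[-0.173, -0.02, 0.985], [-0.985, -0.003, -0.173], [0.007, -1.0, -0.019]]
wrist_force: [-1.5, -1.8, -5.2]
opening: 0.0137
```

Emit:
step_arm(commands=[0.0,0,0.0008,0,0,0.0,0,0,0,0])

```text
t: 29.15
ee_pos: [0.5637, 0.2419, 0.0561]
tcp_rot: [[-0.173, -0.019, 0.985], [-0.985, -0.003, -0.173], [0.006, -1.0, -0.018]]
wrist_force: [-4.1, -3.7, 1.4]
opening: 0.0133
```

Emit:
step_arm(commands=[0.0,0,0.0008,0,0,0.0,0,0,0,0])

```text
t: 29.35
ee_pos: [0.5637, 0.2419, 0.0561]
tcp_rot: [[-0.173, -0.019, 0.985], [-0.985, -0.003, -0.173], [0.006, -1.0, -0.018]]
wrist_force: [-6.2, -4.0, 5.6]
opening: 0.0132
```

Seat contact: the upward force rises from −5 to +5.6 N at z 0.056, where it was expected. I'll open and go straight up.

Emit:
step_arm(commands=[0.018,0,0,0,0,0.03,0,0,0,0,0.05,0,0,0,0,0.05,0,0,0,0])

```text
t: 29.75
ee_pos: [0.5642, 0.2424, 0.055]
tcp_rot: [[-0.173, -0.019, 0.985], [-0.985, -0.002, -0.173], [0.006, -1.0, -0.018]]
wrist_force: [0.9, -0.2, -0.2]
opening: 0.0499
```

Emit:
step_arm(commands=[0.05,0,-0.02,0,0,0.05,0,-0.04,0,0,0.05,0,-0.05,0,0,0.05,-0.02,-0.045,0,0,0.05,-0.03,-0.04,0,0])

```text
t: 30.25
ee_pos: [0.5766, 0.2913, 0.2529]
tcp_rot: [[-0.175, -0.017, 0.984], [-0.985, -0.002, -0.175], [0.005, -1.0, -0.016]]
wrist_force: [1.8, 0.2, -0.5]
opening: 0.0501
```

Emit:
step_arm(commands=[0.05,-0.02,-0.02,-0.04,0,0.05,-0.02,0,-0.045,0,0.05,-0.02,0,-0.045,0,0.05,-0.02,0,-0.045,0,0.05,0,0,-0.03,0])

```text
t: 30.75
ee_pos: [0.3863, 0.4085, 0.2726]
tcp_rot: [[-0.17, -0.02, 0.985], [-0.985, -0.002, -0.17], [0.005, -1.0, -0.019]]
wrist_force: [0.6, -0.1, 0.5]
opening: 0.0499
```

```bash
python3 st.py
python3 - <<'E'
from look import *
a=snap('top','t10');b=snap('side','s10')
for c in('top','side'):
  for n in('slide_big_hole','slide_small_hole','slide'):print(c,n,[(np.round(d['uv'],1).tolist(),round(d['conf'],2)) for d in r.landmark_of(c,n)][:2])
for k in((.5435,.128,.04),(.5574,.207,.04)):print(proj('top',k).round(1),proj('side',k).round(1))
A=cv2.resize(a[150:240,200:330],(520,360),interpolation=cv2.INTER_CUBIC);B=cv2.resize(b[210:300,240:310],(280,360),interpolation=cv2.INTER_CUBIC)
cv2.imwrite('pics/c10.png',np.hstack([A,B]))
E
```

```text
30.75 [0.807 0.216 0.158 1.528 0.013 2.548] [0.3863 0.4085 0.2726]
[[-0.17  -0.02   0.985]
 [-0.985 -0.002 -0.17 ]
 [ 0.005 -1.    -0.019]]
lean 1.14 az -174.45 z az -9.81 open 0.049916728301409426 [ 0.6 -0.1  0.5]
top slide_big_hole [([260.4, 200.0], 0.91), ([237.4, 201.2], 0.45)]
top slide_small_hole [([235.4, 195.9], 0.8), ([405.1, 146.1], 0.27)]
top slide [([241.9, 201.0], 0.6), ([262.1, 200.3], 0.44)]
side slide_big_hole [([267.0, 244.9], 0.59), ([271.3, 158.6], 0.23)]
side slide_small_hole [([263.1, 264.7], 0.62), ([257.1, 265.8], 0.47)]
side slide [([261.7, 260.2], 0.55)]
[260.4 203.2] [269.9 242.9]
[235.  198.3] [263.  261.6]
```

View pics/c10.png

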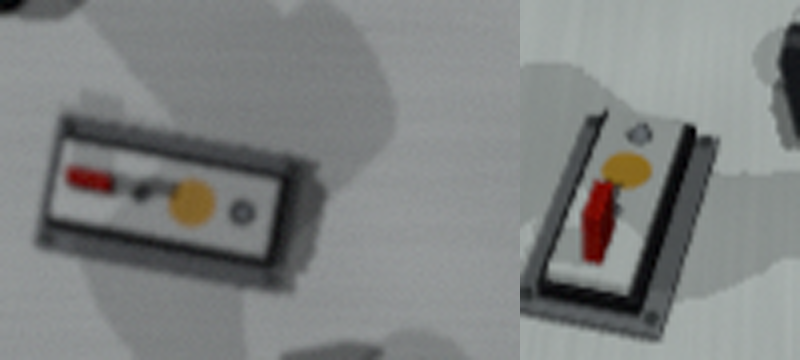

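The slide lies flat and centred on the seat. The large pin shows inside the large hole at crop (243,211), and the pin by the fin shows at (145,188). The gripper is clear of it.

```bash
python3 -c "
from station import r
print(r.hand_in())"
```

```text
the job is handed in; nothing more can be done
None
```

The slide is seated on the stand farthest to the robot's right, and I handed the job in at about 31 s. `hand_in` gives no verdict, so what follows rests on my own checks.

**What I did**
- **Leaning the gripper:** the moves can't tilt the tool, so I pushed it past its reach against joint 4's limit to lean it about 40°. I straightened it the same way later.
- **Drawing the slide out:** I pulled it about 150 mm straight and level along the slot by the fin. The wrist force stayed at about 5 N.
- **Setting it down once:** the stand is turned about 18° from the block, and a leaning gripper can't make that turn level. I set the slide gently on clear counter, re-gripped it with the gripper upright, lifted it and turned it. The task text doesn't mention putting it down on the way.
- **Placing it:** I lowered it over the pins in small steps. It touched the seat at the expected height with about 6 N upward, and I then let go.

**Last checks**
- **Fit:** the last picture shows the plate flat on the seat with the large pin inside the large hole. The small hole is partly hidden by the fin.
- **Hole positions:** the network put the holes within about 1 pixel of the pins across the top picture. Down the picture it was about 3 pixels off (roughly 8 mm). I took that as network error, because the plate went down to seat height over both pins without resistance.
- **Gripper:** it was open and clear, with wrist force near zero.
- **Bystanders:** nothing showed that I had touched one, but I did not measure their positions again.

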